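Tip heat sinks into the inspection bin and hold the lamp shutter half open

TASK

Get the batch of heat sinks ready for a half-light inspection: lift the red handle of the tipping tray so that all three heat sinks slide off into the blue bin, and lower the tray back level onto its rests. Then slide the sprung shutter of the white inspection lamp by its black tab to half travel, where its red ticks meet the red rail marks, and finish while holding it there with the gripper, not letting go. Leave the flux bottle, the tape roll and the solder spool where they are.

Things in the scene. Friction and masses are not known exactly. Their poses are not given: they have to be found in the camera images.
- tray_handle (a point): middle of the red round handle bar of the aluminium tipping tray (bar 10 mm thick, about 70 mm free between its two arms, parallel to the hinge; 62 mm above the bench when the tray is level; 55 mm clear between the bar and the tray's back wall, free space below it down to a 6 mm base plate). Its axes turn with the tray: x along the bar and the hinge line, y from the hinge towards the handle, z out of the tray floor
- tray_hinge (a point): middle of the tray's hinge line, 56 mm above the bench, at the edge between tray and bin; fixed. x along the hinge line, y towards the handle, z up. With the tray level the handle is 188 mm out along y and 6 mm up in z from here; lifting the handle swings it on an arc about this line, up and over towards the bin
- tray (a joint): tilt of the tray in rad: 0 = level on its rests, grows as the handle is lifted, stop at 1.2. The tray (124 x 131 mm, 18 mm walls on three sides, open at the hinge side, 0.25 kg) falls back level when let go. The heat sinks begin to slide between about 0.4 and 0.7 rad
- bin_floor (a point): centre of the inner floor of the blue fixed bin under the tray's open edge, 10 mm above the bench; inside 128 mm along x (hinge direction) by 116 mm along y (y points towards the tray), side walls to 59 mm above this floor, tall far wall to 77 mm, wall on the tray side to 40 mm
- lamp: white inspection lamp, 104 x 190 x 52 mm, fixed to the bench; origin under its centre, z up. The shutter on its top slides along the lamp's own +y to open, between two dark rails (tops 64 mm above the bench) that carry a white mark at closed, a red mark at half and a white mark at full travel
- shutter (a joint): how far the shutter is open, in m: 0 = closed over the round light, 0.060 = stop, fully open; half travel is 0.030. A spring pulls it shut: about 2 N at closed, 7 N at half, 13 N fully open; it snaps shut when let go
- shutter_tab (a point): centre of the gripped part of the shutter's upright black tab, 83 mm above the bench; the tab is 36 mm wide along the lamp's x, 12 mm thick along the lamp's y (slide direction), its top is 13 mm above this point; the shutter's flat parts lie 20 mm and more below it. The axes are the lamp's: +y is the opening direction. Red ticks on the shutter beside the tab meet the red rail marks at half travel
- sink_1_centre (a point): centre of one of three finned grey aluminium heat sinks, 30 x 30 x 17 mm, about 30 g, lying loose on the tray at the start (this point is 8.5 mm above its underside)
- sink_2_centre (a point): centre of one of three finned grey aluminium heat sinks, 30 x 30 x 17 mm, about 30 g, lying loose on the tray at the start (this point is 8.5 mm above its underside)
- sink_3_centre (a point): centre of one of three finned grey aluminium heat sinks, 30 x 30 x 17 mm, about 30 g, lying loose on the tray at the start (this point is 8.5 mm above its underside)
- flux_bottle: bystander: small white bottle with a black cap, 30 mm across, 74 mm tall, origin under its centre
- film_tape: bystander: roll of amber tape lying flat, 56 mm across, 15 mm high, origin under its centre
- solder_spool: bystander: spool of solder standing on end, 49 mm across, 43 mm high, origin under its centre
Not all that is in view belongs to the job. What is shaped like the part that bears sink_3_centre but green is not meant.

How it is judged (in metres and radians):
On the way, in this order (a step that is already met when the one before it is completed fails the run):
1. the tray is tipped by its handle (value of joint tray above 0.25 rad), for 0.1 s.
2. all three heat sinks lie in the blue bin (x of sink_1_centre in the frame of bin_floor between -0.064 and 0.064 m and y of sink_1_centre in the frame of bin_floor between -0.058 and 0.058 m and z of sink_1_centre in the frame of bin_floor between 0 and 0.045 m and x of sink_2_centre in the frame of bin_floor between -0.064 and 0.064 m and y of sink_2_centre in the frame of bin_floor between -0.058 and 0.058 m and z of sink_2_centre in the frame of bin_floor between 0 and 0.045 m and x of sink_3_centre in the frame of bin_floor between -0.064 and 0.064 m and y of sink_3_centre in the frame of bin_floor between -0.058 and 0.058 m and z of sink_3_centre in the frame of bin_floor between 0 and 0.045 m), for 0.2 s.
3. the gripper holds the shutter about half open (value of joint shutter between 0.024 and 0.036 m and contact force between the fingers and shutter above 1 N), for 0.5 s.
At the end, for the whole second after the job is handed in: All three heat sinks lie at rest inside the blue bin, the tray is back level (tilt under 0.08 rad), and the shutter stands still at half travel (24 to 36 mm of its 60 mm), held there against its spring by the gripper's fingers (contact force over 1 N) (all of step 2 and all of step 3 and value of joint tray below 0.08 rad and velocity of joint shutter between -0.01 and 0.01 m/s and linear speed of each of sink_1, sink_2, sink_3 below 0.02 m/s); the arm keeps its last pose, push and grip.
It fails at once if the flux bottle is pushed more than 20 mm or tipped over (distance of flux_bottle from where it was at the start of the episode above 0.02 m or angle between flux_bottle's own z axis and vertical above 0.5 rad).
It fails at once if the tape roll is pushed more than 20 mm or tipped over (distance of film_tape from where it was at the start of the episode above 0.02 m or angle between film_tape's own z axis and vertical above 0.5 rad).
It fails at once if the solder spool is pushed more than 20 mm or tipped over (distance of solder_spool from where it was at the start of the episode above 0.02 m or angle between solder_spool's own z axis and vertical above 0.5 rad).
It also fails if it takes over 51 s, if anything falls off the work surface, if the arm or the gripper's body presses on something with over 40 N, if the wrist force passes 120 N, or if a joint passes its speed limit or range.

ROBOT

A 6-joint arm with a two-finger parallel gripper is mounted at the origin on a cart in front of the work surface, level with it; the furniture and walls round the work are solid. World frame = base frame: x ahead of the robot, y to its left, z up, the work surface at z = 0. Lengths are in m, angles in degrees, forces in N, time in s.
With the tool pointing down it reaches from about 0.25 to 0.725 m from the base axis. Payload 9.7 kg.
Tool frame: the origin (TCP) lies on the centre line of the jaws, within the pads' length; the fingertips stand bot.nose_length ahead of it and the grasp point (between the pads) lies 11 mm behind it (bot.nose_length is the distance from the TCP to the fingertips, in m); z points along the fingers, y is the line along which they close (so a half turn about z gives the same grasp; the last joint's range is limited). The gripper opens to 85 mm and grips with 20 to 120 N. Pads are 22 mm wide; open, the fingers measure 114 mm over their backs; the gripper's body (76 mm by 85 mm) begins 54 mm behind the grasp point. The pads swing forward as they close: fully open they stand 13 mm farther back than shut.
Start: joints at [-74.542, 4.979, 10.078, 95.1, 0, 90], TCP at [0.147, -0.53, 0.239] pointing down, gripper open.
Joint ranges: [-179.16, 179.16], [-48.56, 103.87], [-65.8, 70.77], [-126.05, 130.52], [-82.76, 87.17], [-180, 180]. Speed limits (degrees/s): [127.2, 127.2, 147.25, 180, 180, 180].

INTERFACE

Orientations are given as [roll, pitch, yaw] about the fixed x, y, z axes, in that order (R = Rz(yaw) Ry(pitch) Rx(roll)).
In Python, from workcell import bot gives the robot as it stands. The module is installed in compiled form; this text tells all that it offers.
- The arm moves only by the shell command python3 -m inch 'ROWS' [OPENING] [FORCE]. ROWS is JSON, a list of rows, each a list of 4 numbers: the shift along the world's x, y, z in cm, then the turn about the world's z in degrees. A call has exactly 8 rows; each row is the pose to reach, as a shift and turn from the pose commanded when the call began; what a row does not reach only later rows make up. A row lasts 1/8 s, in which the tool goes at most 62.5 mm and 10.7 degrees, less where a joint would pass 70% of its speed; a pose out of reach is approached as far as the arm can. A call with a gripper value outside its range is refused whole. OPENING is the finger opening in cm, from 0 to 8.54, set as the call begins (- or left out, the last holds). The fingers move at their own pace and stop on an object; FORCE is the grip in N (left out, the last holds). Time passes only in rows, so rows that repeat a pose let the fingers close, or fill a call up. It gives the time, the measured TCP pose, the force, the opening and the grip force at its end, in the units of the state.
- bot.get_obs(): the state, without advancing time (a new reading comes with each control period).
- bot.camera(name): name is "scene" or "side" or "wrist"; returns a dict with "img" (400x640x3 uint8, red, green, blue), "fovy" (degrees; the focal length in pixels is half the picture's height over the tangent of half this angle, whatever the lens; pixels are square), "cx", "cy" (the principal point, pixels), "dist" ([k1, k2, p1, p2, k3] as OpenCV has them; the pictures are not rectified), "R" (3x3) and "t" (3): a world point X has camera coordinates R X + t; the wrist camera has in their place "mount" (4x4, takes a point from camera to tool coordinates, whose origin is the TCP and whose axes are the flange's). Camera axes: x right, y down, z forward; pixel columns grow to the right and rows downward; lengths in m; the calibration is good to about 2 mm. A picture is of the moment at which its call begins: read the wrist's pose just before it. There is no depth.
- bot.job_done(): hands the job in; it is judged then, once.
Trained networks look in a picture, given as the dict that the camera call returned (one of the last four; its "shot" number tells which), for a name from the list of things; names that differ only in an ending like _2 or _b are one class to them, and where a whole thing is asked for, a point or a joint stands for the part that bears it (a point fixed in the world has none). Each returns a list of dicts, best first, with "score" (0 to 1); they miss things now and then, are a little off and sometimes report something else, mostly with a low value. They report only what shows in the picture. A call takes as long as a camera call. They do not tell look-alikes from the thing itself.
- bot.find_in(thing, picture): "point" ([column, row] in pixels, amid what is visible of it).
- bot.landmark_of(thing, picture): "point" ([column, row] in pixels: a listed point, or the origin of a listed thing).
The state is a dict: "time": time; "q": joint angles; "qd": joint speeds; "joint_efforts": joint torques, N m; "ee_pos": TCP position; "tcp_rot": TCP orientation; "wrist_force": force on the tool from outside, world axes, zero at the start; "torque": the same for the moment, N m; "opening": finger opening in m; "grasp_force": force on a finger pad.
Only numpy, scipy, OpenCV 4.12 (cv2) and the standard library are available. Lean on these libraries where they do the work, as an engineer would, in place of code of your own. Each camera call takes 0.05 s, during which the arm holds its last target. There are 200 camera calls.

## Working session

There is one attempt and no reset: what is moved stays moved. The work goes in short steps, Python scripts to look and compute and a shell command to move; the robot and the scene stay as the last step left them, time stands still between calls to the robot, and variables do not carry over. Pictures are saved under pics/ and viewed, at most 10 in all, crops included, and the job is handed in when it is done.

```bash
mkdir -p pics; cat > h.py <<'E'
import numpy as np, cv2
from workcell import bot
def K(c):
    f=200/np.tan(np.radians(c["fovy"])/2); return np.array([[f,0,c["cx"]],[0,f,c["cy"]],[0,0,1.]])
def ray(c,p,obs=None):
    u=cv2.undistortPoints(np.array([[p]],float),K(c),np.array(c["dist"],float))[0,0]
    d=np.array([u[0],u[1],1.])
    if "R" in c: R=np.array(c["R"]);t=np.array(c["t"]); return -R.T@t,R.T@d
    from scipy.spatial.transform import Rotation as Ro
    T=np.eye(4);T[:3,:3]=Ro.from_euler("xyz",obs["tcp_rot"],degrees=True).as_matrix();T[:3,3]=obs["ee_pos"]
    M=T@np.array(c["mount"]); return M[:3,3],M[:3,:3]@d
def atz(c,p,z,obs=None):
    o,d=ray(c,p,obs); return o+d*(z-o[2])/d[2]
E
python3 - <<'E'
from h import *
o=bot.get_obs();print(o["ee_pos"],o["tcp_rot"],o["time"],bot.nose_length,o["opening"])
Z=dict(tray_handle=.062,tray_hinge=.056,bin_floor=.01,lamp=0,shutter_tab=.083,sink_1_centre=.06,flux_bottle=0,film_tape=0,solder_spool=0)
for n in ["scene","side"]:
    c=bot.camera(n);cv2.imwrite(f"pics/{n}0.png",c["img"][:,:,::-1])
    for k,z in Z.items():
        for r in bot.landmark_of(k,c)[:4 if 'sink' in k else 2]: print(n,k,round(r["score"],2),np.round(r["point"]),atz(c,r["point"],z).round(3))
E
```

```text
[ 0.14653954 -0.52989177  0.23857549] [-1.79923006e+02 -5.08011549e-05  1.54580244e+01] 0.0 0.008 0.08524757474131991
scene tray_handle 0.85 [314. 234.] [ 0.527 -0.122  0.062]
scene tray_handle 0.53 [271. 182.] [0.521 0.164 0.062]
scene tray_hinge 0.62 [337. 286.] [ 0.496 -0.3    0.056]
scene tray_hinge 0.53 [323. 256.] [ 0.513 -0.199  0.056]
scene bin_floor 0.61 [347. 322.] [ 0.487 -0.365  0.01 ]
scene lamp 0.78 [265. 197.] [0.506 0.184 0.   ]
scene shutter_tab 0.79 [268. 182.] [0.504 0.136 0.083]
scene sink_1_centre 0.7 [322. 271.] [ 0.486 -0.247  0.06 ]
scene flux_bottle 0.41 [307. 158.] [0.733 0.358 0.   ]
scene film_tape 0.64 [348. 192.] [0.755 0.097 0.   ]
scene film_tape 0.59 [322. 180.] [0.714 0.195 0.   ]
scene solder_spool 0.57 [347. 192.] [0.751 0.096 0.   ]
scene solder_spool 0.49 [321. 271.] [ 0.514 -0.189 -0.   ]
side tray_handle 0.76 [313. 172.] [ 0.537 -0.116  0.062]
side tray_handle 0.52 [300. 147.] [ 0.491 -0.231  0.062]
side tray_hinge 0.84 [284. 137.] [ 0.496 -0.313  0.056]
side bin_floor 0.7 [279. 140.] [ 0.48  -0.362  0.01 ]
side lamp 0.78 [390. 244.] [0.521 0.186 0.   ]
side shutter_tab 0.6 [384. 210.] [0.505 0.136 0.083]
side sink_1_centre 0.69 [287. 140.] [ 0.498 -0.292  0.06 ]
side sink_1_centre 0.6 [302. 145.] [ 0.478 -0.239  0.06 ]
side flux_bottle 0.69 [377. 337.] [0.738 0.344 0.   ]
side film_tape 0.78 [340. 294.] [0.727 0.21  0.   ]
side solder_spool 0.69 [305. 268.] [0.742 0.095 0.   ]
side solder_spool 0.6 [303. 145.] [ 0.427 -0.297  0.   ]
```

View pics/scene0.png

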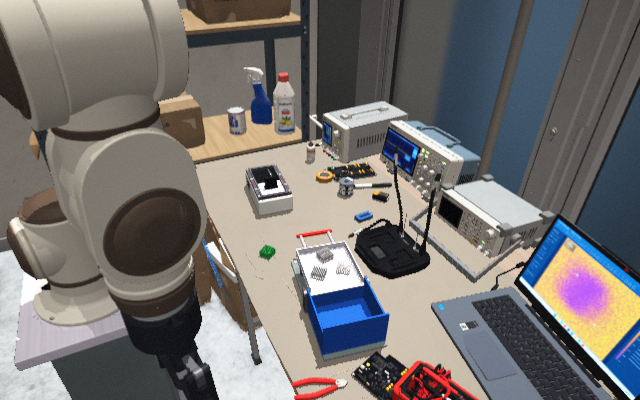

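View pics/side0.png

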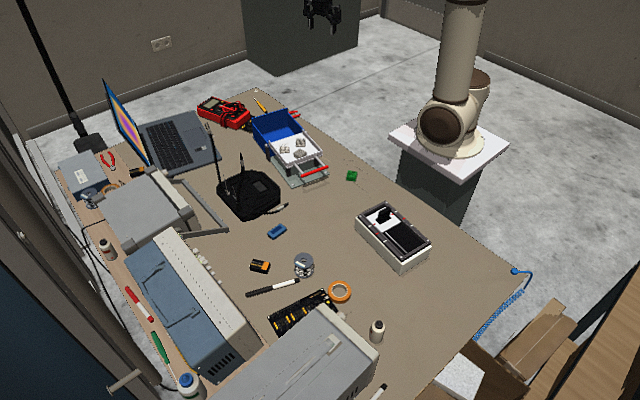

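The tray is at (314,234) in the scene picture, with its bin at (347,322) and the lamp at (268,185). The green look-alike lies on the bench at (267,252). Both views agree on the handle at about (0.532,-0.119) and the hinge at (0.496,-0.306). Those are 190 mm apart, against 188 given, so the tray's yaw is about -11°.

```bash
python3 -m inch '[[3,3.2,0,-5],[6.5,7,0.5,-10],[10,11,1,-15],[14,15,1,-20],[18,19,1,-26],[22,23,1,-26],[26,27,1,-26],[30,31,1,-26]]' 8.5 && python3 -m inch '[[3,3.5,0,0],[6,7,0,0],[8.5,9.5,0,0],[8.5,9.5,-1,0],[8.5,9.5,-1,0],[8.5,9.5,-1,0],[8.5,9.5,-1,0],[8.5,9.5,-1,0]]' 4.5 20
python3 - <<'E'
from h import *
o=bot.get_obs();c=bot.camera("wrist");cv2.imwrite("pics/w1.png",c["img"][:,:,::-1])
print(o["ee_pos"],o["tcp_rot"],o["q"],o["wrist_force"],np.round(c["mount"],3).tolist())
for k,z in dict(tray_handle=.062,tray_hinge=.056,sink_1_centre=.06,shutter_tab=.083).items():
    for r in bot.landmark_of(k,c)[:4]: print(k,round(r["score"],2),np.round(r["point"]),atz(c,r["point"],z,o).round(3))
# red bar
hsv=cv2.cvtColor(c["img"],cv2.COLOR_RGB2HSV); m=((hsv[...,0]<8)|(hsv[...,0]>172))&(hsv[...,1]>150)&(hsv[...,2]>80)
n,l,s,ce=cv2.connectedComponentsWithStats(m.astype(np.uint8))
for i in range(1,n):
    if s[i,4]>100:
        p=cv2.minAreaRect(np.argwhere(l==i)[:,::-1].astype(np.float32)); b=cv2.boxPoints(p); print(s[i],atz(c,ce[i],.064,o).round(3),[atz(c,x,.064,o).round(3)[:2].tolist() for x in b])
E
```

```text
time: 2.0
ee_pos: [0.4477, -0.2186, 0.2495]
tcp_rot: [180.0, -0.0, -10.5]
wrist_force: [-0.1, -0.6, 0.9]
opening: 0.085
grasp_force: 0.0
time: 3.0
ee_pos: [0.5314, -0.1256, 0.2397]
tcp_rot: [180.0, -0.0, -10.6]
wrist_force: [-0.2, -0.3, 0.3]
opening: 0.0449
grasp_force: 0.0
[ 0.5314247  -0.12555505  0.23967503] [ 1.79999255e+02 -3.54744923e-02 -1.05872337e+01] [-1.32934850e+01  4.40466938e+00  9.50916226e+00  9.50690228e+01
  9.30909127e-04  1.77293749e+02] [-0.19030377 -0.33604547  0.30430085] [[-0.0, -0.957, -0.29, 0.074], [1.0, 0.0, -0.001, -0.0], [0.001, -0.29, 0.957, -0.134], [0.0, 0.0, 0.0, 1.0]]
tray_handle 0.68 [314. 183.] [ 0.531 -0.121  0.062]
tray_hinge 0.83 [501. 186.] [ 0.493 -0.305  0.056]
tray_hinge 0.2 [312. 185.] [ 0.529 -0.118  0.056]
sink_1_centre 0.57 [453. 212.] [ 0.475 -0.254  0.06 ]
shutter_tab 0.8 [ 60. 252.] [0.514 0.139 0.083]
shutter_tab 0.17 [67.  2.] [0.718 0.045 0.083]
[307 137   9  92 769] [ 0.533 -0.118  0.064] [[0.577, -0.123], [0.575, -0.13], [0.485, -0.113], [0.487, -0.105]]
[588 252  16  30 241] [ 0.389 -0.398  0.064] [[0.374, -0.388], [0.408, -0.398], [0.402, -0.407], [0.368, -0.397]]
[607 256  17  27 215] [ 0.38  -0.421  0.064] [[0.366, -0.412], [0.396, -0.421], [0.39, -0.43], [0.36, -0.421]]
```

View pics/w1.png

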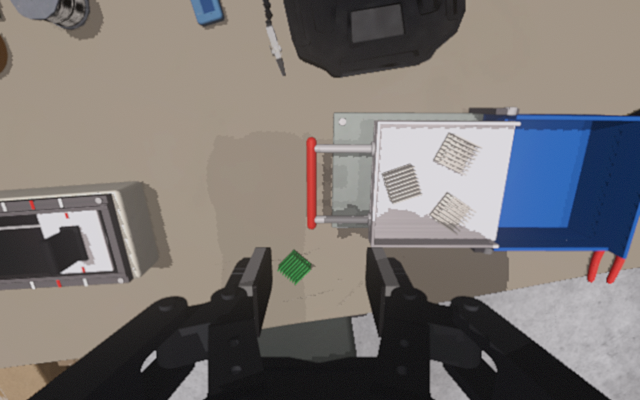

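The wrist picture shows the red bar at (311,183), three grey sinks on the tray near (455,152), (402,183) and (453,210), the bin to the right and the lamp at lower left. The measurements agree with the first look: the handle is at (0.532,-0.119). I go down, grip the bar and look at the readings.

```bash
python3 -m inch '[[0.1,0.7,-4,0],[0.1,0.7,-9,0],[0.1,0.7,-13,0],[0.1,0.7,-16,0],[0.1,0.7,-18,0],[0.1,0.7,-18.8,0],[0.1,0.7,-18.8,0],[0.1,0.7,-18.8,0]]' 4.5 && python3 -m inch '[[0,0,0,0],[0,0,0,0],[0,0,0,0],[0,0,0,0],[0,0,0,0],[0,0,0,0],[0,0,0,0],[0,0,0,0]]' 0 25
python3 -c "
import numpy as np
for t in np.arange(0,1.06,.05):
  y=18.8*np.cos(t)-.6*np.sin(t)-18.8; z=18.8*np.sin(t)+.6*np.cos(t)-.6
  print(round(t,2),np.round([.19*y,.982*y,z],1))"
```

```text
time: 4.25
ee_pos: [0.5332, -0.1182, 0.0524]
tcp_rot: [180.0, -0.1, -10.5]
wrist_force: [-0.1, -0.9, -0.8]
opening: 0.0447
grasp_force: 0.0
time: 5.25
ee_pos: [0.5328, -0.1184, 0.0518]
tcp_rot: [180.0, -0.0, -10.6]
wrist_force: [-0.8, -3.5, 6.2]
opening: 0.0088
grasp_force: 24.6
0.0 [0. 0. 0.]
0.05 [-0.  -0.1  0.9]
0.1 [-0.  -0.2  1.9]
0.15 [-0.1 -0.3  2.8]
0.2 [-0.1 -0.5  3.7]
0.25 [-0.1 -0.7  4.6]
0.3 [-0.2 -1.   5.5]
0.35 [-0.3 -1.3  6.4]
0.4 [-0.3 -1.7  7.3]
0.45 [-0.4 -2.1  8.1]
0.5 [-0.5 -2.5  8.9]
0.55 [-0.6 -3.   9.7]
0.6 [-0.7 -3.6 10.5]
0.65 [-0.8 -4.1 11.3]
0.7 [-0.9 -4.7 12. ]
0.75 [-1.  -5.4 12.7]
0.8 [-1.2 -6.  13.3]
0.85 [-1.3 -6.7 13.9]
0.9 [-1.4 -7.4 14.5]
0.95 [-1.6 -8.2 15. ]
1.0 [-1.7 -9.  15.5]
1.05 [-1.9 -9.8 16. ]
```

```bash
python3 -m inch '[[0,-0.1,0.9,0],[0,-0.2,1.9,0],[-0.1,-0.3,2.8,0],[-0.1,-0.5,3.7,0],[-0.1,-0.7,4.6,0],[-0.2,-1,5.5,0],[-0.3,-1.3,6.4,0],[-0.3,-1.7,7.3,0]]' 0 25
```

```text
time: 6.25
ee_pos: [0.5296, -0.1348, 0.1251]
tcp_rot: [-179.9, -0.0, -10.5]
wrist_force: [1.3, 2.9, -1.6]
opening: 0.0088
grasp_force: 24.4
```

```bash
python3 -m inch '[[-0.1,-0.4,0.8,0],[-0.2,-0.8,1.6,0],[-0.3,-1.3,2.4,0],[-0.4,-1.9,3.2,0],[-0.5,-2.4,4.0,0],[-0.6,-3,4.7,0],[-0.7,-3.7,5.4,0],[-0.9,-4.3,6,0]]' && python3 -m inch '[[-0.1,-0.7,0.6,0],[-0.2,-1.4,1.2,0],[-0.4,-2.2,1.7,0],[-0.4,-2.2,1.7,0],[-0.4,-2.2,1.7,0],[-0.4,-2.2,1.7,0],[-0.4,-2.2,1.7,0],[-0.4,-2.2,1.7,0]]'
python3 - <<'E'
from h import *
a=[bot.camera(n)["img"] for n in("scene","side")]
im=np.hstack([cv2.resize(a[0][190:370,250:430],(400,400),interpolation=2),cv2.resize(a[1][60:220,220:380],(400,400),interpolation=2)])
cv2.imwrite("pics/t.png",im[:,:,::-1])
E
```

```text
time: 7.25
ee_pos: [0.5215, -0.1768, 0.1865]
tcp_rot: [-179.8, -0.2, -10.5]
wrist_force: [7.3, 10.6, 9.6]
opening: 0.0089
grasp_force: 25.0
time: 8.25
ee_pos: [0.5174, -0.1986, 0.2042]
tcp_rot: [-179.8, -0.2, -10.5]
wrist_force: [3.7, 10.6, 14.7]
opening: 0.0088
grasp_force: 25.7
```

View pics/t.png

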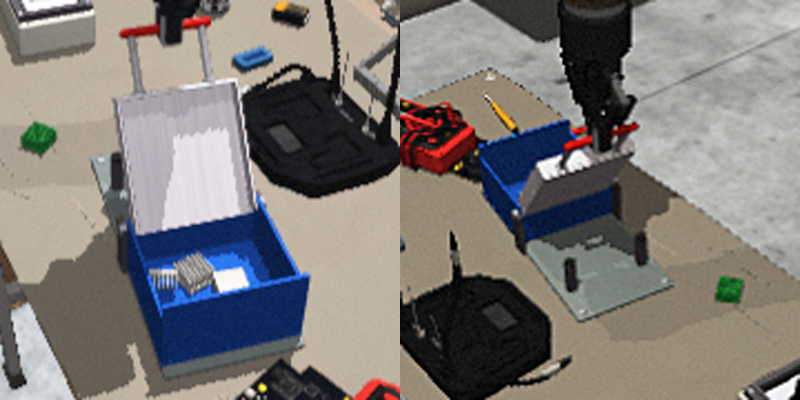

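The left crop shows the tray tipped and empty, with all three sinks in the bin at about (165,280), (195,270) and (232,280). I lower it along the same arc.

```bash
python3 -m inch '[[0.3,1.5,-1.1,0],[0.6,2.8,-2.3,0],[0.8,4.1,-3.7,0],[1,5.2,-5.3,0],[1.2,6.1,-6.9,0],[1.3,6.9,-8.6,0],[1.5,7.5,-10.4,0],[1.5,7.7,-11.3,0]]' && python3 -m inch '[[0,0.2,-0.9,0],[0,0.3,-1.8,0],[0.1,0.4,-2.8,0],[0.1,0.5,-3.7,0],[0.1,0.5,-3.7,0],[0.1,0.5,-3.7,0],[0.1,0.5,-3.7,0],[0.1,0.5,-3.7,0]]' && python3 -m inch '[[0,0,0,0],[0,0,0,0],[0,0,0,0],[0,0,0,0],[0,0,2,0],[0,0,6,0],[0,0,11,0],[0,0,17,0]]' 4.5
python3 - <<'E'
from h import *
a=[];Z=dict(shutter_tab=.083,lamp=0)
for n in("scene","side"):
    c=bot.camera(n);a.append(c["img"])
    for k,z in Z.items():
        for r in bot.landmark_of(k,c)[:1]: print(n,k,round(r["score"],2),np.round(r["point"]),atz(c,r["point"],z).round(3))
im=np.hstack([cv2.resize(a[0][190:370,250:430],(400,400),interpolation=2),cv2.resize(a[1][60:220,220:380],(400,400),interpolation=2)])
cv2.imwrite("pics/t2.png",im[:,:,::-1])
E
```

```text
time: 9.35
ee_pos: [0.5317, -0.1227, 0.087]
tcp_rot: [-180.0, 0.0, -10.5]
wrist_force: [6.4, 3.7, 2.3]
opening: 0.0088
grasp_force: 25.8
time: 10.35
ee_pos: [0.5326, -0.1184, 0.0512]
tcp_rot: [180.0, -0.0, -10.6]
wrist_force: [3.5, -2.7, -0.7]
opening: 0.0091
grasp_force: 26.4
time: 11.35
ee_pos: [0.532, -0.118, 0.2222]
tcp_rot: [-180.0, 0.1, -10.5]
wrist_force: [0.2, -0.2, 0.3]
opening: 0.0446
grasp_force: 0.0
scene shutter_tab 0.68 [269. 182.] [0.505 0.132 0.083]
scene lamp 0.55 [268. 195.] [0.519 0.19  0.   ]
side shutter_tab 0.66 [384. 211.] [0.509 0.136 0.083]
side lamp 0.59 [390. 245.] [0.522 0.186 0.   ]
```

View pics/t2.png

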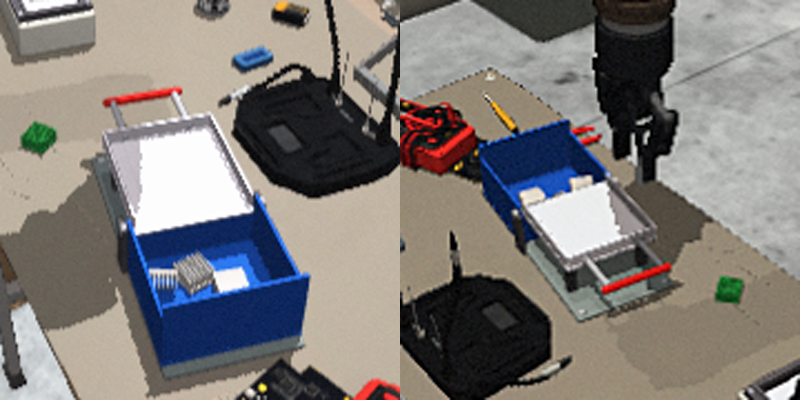

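The tray is level again, its handle is free, and the three sinks are in the bin. Next I go to the lamp, making a half turn on the way because joint 6 is near its limit.

```bash
python3 -m inch '[[0,1,1,10],[0,3,1,20],[0,6,1,30],[-0.5,9,1,40],[-1,12,1,50],[-1.5,15,1,60],[-2,18,1,70],[-2.4,20,1,80]]' && python3 -m inch '[[0,1,0,10],[0,2,0,20],[0,3,0,30],[0,4,0,40],[0,5,0,50],[0,5.3,0,60],[0,5.3,0,70],[0,5.3,0,80]]' && python3 -m inch '[[0,0,0,10],[0,0,0,20],[0,0,0,20],[0,0,0,20],[0,0,0,20],[0,0,0,20],[0,0,0,20],[0,0,0,20]]'
python3 - <<'E'
from h import *
o=bot.get_obs();c=bot.camera("wrist");cv2.imwrite("pics/w2.png",c["img"][:,:,::-1])
print(o["ee_pos"],o["tcp_rot"],o["q"])
for k,z in dict(shutter_tab=.083,lamp=0).items():
    for r in bot.landmark_of(k,c)[:3]: print(k,round(r["score"],2),np.round(r["point"]),atz(c,r["point"],z,o).round(3))
hsv=cv2.cvtColor(c["img"],cv2.COLOR_RGB2HSV); m=((hsv[...,0]<8)|(hsv[...,0]>172))&(hsv[...,1]>120)&(hsv[...,2]>80)
n,l,s,ce=cv2.connectedComponentsWithStats(m.astype(np.uint8))
for i in range(1,n):
    if s[i,4]>8: print(s[i],atz(c,ce[i],.064,o).round(4))
E
```

```text
time: 12.65
ee_pos: [0.5077, 0.083, 0.2295]
tcp_rot: [-179.9, 0.1, 69.8]
wrist_force: [-0.3, 0.6, -0.5]
opening: 0.0453
grasp_force: 0.0
time: 13.65
ee_pos: [0.508, 0.1348, 0.2295]
tcp_rot: [-179.9, -0.1, 149.8]
wrist_force: [0.4, 0.7, -0.4]
opening: 0.045
grasp_force: 0.0
time: 14.65
ee_pos: [0.5086, 0.1349, 0.2313]
tcp_rot: [180.0, 0.0, 169.4]
wrist_force: [0.5, -0.1, -0.6]
opening: 0.0449
grasp_force: 0.0
[0.50861658 0.13490784 0.23133055] [1.79997420e+02 6.10080443e-03 1.69443062e+02] [ 1.48554769e+01  1.52837143e+00  5.58158370e+00  9.40465945e+01
 -2.87529761e-04  2.54124152e+01]
shutter_tab 0.85 [329. 192.] [0.514 0.144 0.083]
lamp 0.95 [360. 174.] [0.521 0.182 0.   ]
lamp 0.59 [326. 346.] [ 0.75   0.101 -0.   ]
[354 132   3  10  30] [0.4714 0.1764 0.064 ]
[323 152   2   5  10] [0.4819 0.1451 0.064 ]
[ 66 205  28  83 871] [ 0.5275 -0.1154  0.064 ]
[357 224   3   9  25] [0.5611 0.1657 0.064 ]
[519 322  12   6  23] [0.7087 0.3301 0.064 ]
```

View pics/w2.png

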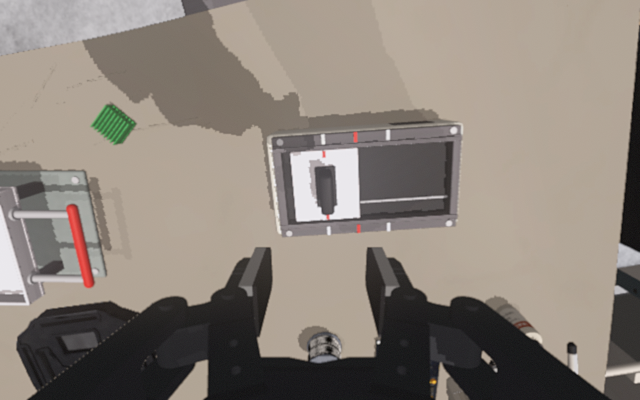

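The picture shows the tab at (326,190), the shutter closed at left, and the red rail marks at (355,137) and (358,228), so it opens to the right. The marks give a lamp yaw of -6.8° and a closed tab position of (0.513,0.142). The detected tab agrees within 2 mm. I go down and grip.

```bash
python3 -m inch '[[0.2,0.3,-2,2],[0.4,0.7,-5,3.8],[0.4,0.7,-8,3.8],[0.4,0.7,-11,3.8],[0.4,0.7,-13.5,3.8],[0.4,0.7,-15,3.8],[0.4,0.7,-15.3,3.8],[0.4,0.7,-15.3,3.8]]' 4.5 && python3 -m inch '[[0,0,0,0],[0,0,0,0],[0,0,0,0],[0,0,0,0],[0,0,0,0],[0,0,0,0],[0,0,0,0],[0,0,0,0]]' 0 60
```

```text
time: 15.8
ee_pos: [0.5129, 0.142, 0.079]
tcp_rot: [180.0, 0.0, 173.3]
wrist_force: [-0.4, 0.5, 0.3]
opening: 0.0452
grasp_force: 0.0
time: 16.8
ee_pos: [0.513, 0.1418, 0.0792]
tcp_rot: [180.0, 0.1, 173.3]
wrist_force: [-0.4, -1.4, 7.0]
opening: 0.011
grasp_force: 58.8
```

Opening 11 mm on the 12 mm tab, so it is held. Now I slide it 30 mm.

```bash
python3 -m inch '[[0.05,0.5,0,0],[0.1,1,0,0],[0.2,1.5,0,0],[0.25,2,0,0],[0.3,2.5,0,0],[0.35,2.8,0,0],[0.35,3,0,0],[0.35,3,0,0]]' && python3 -m inch '[[0,0,0,0],[0,0,0,0],[0,0,0,0],[0,0,0,0],[0,0,0,0],[0,0,0,0],[0,0,0,0],[0,0,0,0]]'
python3 - <<'E'
from h import *
o=bot.get_obs();c=bot.camera("wrist");w=c["img"]
hsv=cv2.cvtColor(w,cv2.COLOR_RGB2HSV); m=((hsv[...,0]<8)|(hsv[...,0]>172))&(hsv[...,1]>120)&(hsv[...,2]>80)
n,l,s,ce=cv2.connectedComponentsWithStats(m.astype(np.uint8))
for i in range(1,n):
    if s[i,4]>8: print(s[i],ce[i].round(),atz(c,ce[i],.064,o).round(4))
a=[bot.camera(x)["img"] for x in("scene","side")]
b=np.hstack([cv2.resize(a[0][150:220,230:310],(320,280),interpolation=2),cv2.resize(a[1][180:290,340:450],(320,280),interpolation=2)])
cv2.imwrite("pics/e.png",np.vstack([w[100:400],b])[:,:,::-1])
E
```

```text
time: 17.8
ee_pos: [0.5164, 0.1711, 0.0792]
tcp_rot: [-179.9, 0.1, 173.2]
wrist_force: [-1.9, -7.5, 6.9]
opening: 0.011
grasp_force: 59.1
time: 18.8
ee_pos: [0.5164, 0.171, 0.0792]
tcp_rot: [-179.9, 0.1, 173.2]
wrist_force: [-1.3, -6.9, 7.2]
opening: 0.0108
grasp_force: 59.1
[315 156   7  20 135] [318. 165.] [0.4709 0.1765 0.064 ]
[317 189   4  11  44] [318. 194.] [0.4847 0.175  0.064 ]
[316 323   6  12  70] [318. 328.] [0.5605 0.166  0.064 ]
```

View pics/e.png

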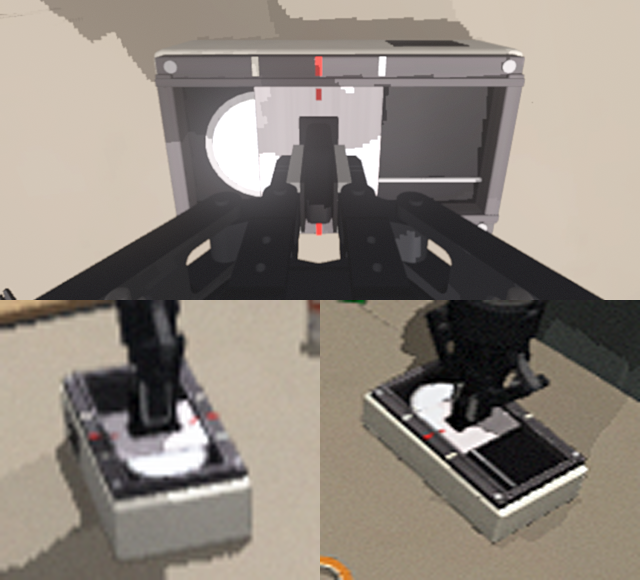

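The red tick on the shutter at (318,94) in the picture lines up with the red rail mark at (318,65). The spring force is about 7 N, the value for half travel, and the grip reads 59 N. I hand the job in.

```bash
python3 -c "
from workcell import bot
print(bot.job_done())"
```

```text
the job is handed in; nothing more can be done
None
```

I handed the job in with all three heat sinks in the blue bin, the tray back level, and the gripper holding the shutter at half travel with its red ticks on the red rail marks; the hand-in gave no verdict.

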